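# Cover the mug on the coaster with the top lid of a spring-loaded lid holder

## Robot

A 6-joint arm with a two-finger parallel gripper is mounted at the origin on a cart in front of the work surface, level with it; the furniture and walls round the work are solid. World frame = base frame: x ahead of the robot, y to its left, z up, the work surface at z = 0. Lengths are in m, angles in rad, forces in N, time in s.
With the tool pointing down it reaches from about 0.35 to 0.85 m from the base axis. Payload 8.1 kg.
Tool frame: the origin (TCP) lies on the centre line of the jaws, within the pads' length; the fingertips stand 8 mm ahead of it and the grasp point (between the pads) lies 11 mm behind it; z points along the fingers, y is the line along which they close (so a half turn about z gives the same grasp; the last joint's range is limited). The gripper opens to 85 mm and grips with 20 to 120 N. Pads are 22 mm wide; open, the fingers measure 114 mm over their backs; the gripper's body (76 mm by 85 mm) begins 54 mm behind the grasp point. The pads swing forward as they close: fully open they stand 13 mm farther back than shut.
Start: joints at [1.12, 0.13, 1.488, -0, 1.523, -0.085], TCP at [0.215, 0.56, 0.239] pointing down, gripper open.
Joint ranges: [-2.96, 2.96], [-0.89, 2.26], [0.02, 2.5], [-1.34, 4.48], [0, 2.73], [-2.66, 2.66]. Speed limits (rad/s): [2.39, 2.39, 2.79, 3.14, 3.14, 3.14].

## Interface

Orientations are given as [roll, pitch, yaw] about the fixed x, y, z axes, in that order (R = Rz(yaw) Ry(pitch) Rx(roll)).
In Python, from plant import r gives the robot as it stands. Calls block until the motion is done:
- r.goto(position, orientation): joint-space move of the TCP to a pose.
- r.move_l(position, velocity=0.15, rot=None, threshold=None): straight line of the TCP; rot=None keeps the orientation; velocity is the mean speed in m/s. With threshold (N) it stops when the force on the tool has changed by that much, and returns True; else False.
- r.set_joints(angles): joint-space move.
- r.grip(opening, force=None): finger opening in m; force is the grip in N (None keeps the last); returns when the fingers have stopped.
- r.dwell(seconds).
- r.solve_ik(position, orientation): joint angles nearest the present ones, or None.
- r.sense(): the state.
- r.capture(name): name is "scene" or "top" or "wrist"; returns (picture, depth): 400x640x3 uint8, red, green, blue; 400x640 float32, m along the optical axis (not along the pixel's ray), 0 where there is no reading.
- r.calibration(name): a dict with "K" (3x3 intrinsics, pixels), "extrinsics" (4x4, takes a point from camera to world coordinates). Camera axes: x right, y down, z forward; pixel columns grow to the right and rows downward; lengths in m; the calibration is good to about 2 mm. A picture is of the moment at which its call begins: read the wrist's pose just before it. calibration takes no time and is no camera call; for the wrist camera it gives the pose at the moment of the call.
A pose or a line that the arm cannot do raises r.MotionError and nothing moves.
- r.sign_off(): hands the job in; it is judged then, once.
The state is a dict: "clock": time; "joints": joint angles; "joint_velocities": joint speeds; "joint_torque": joint torques, N m; "ee_pos": TCP position; "tcp_rot": TCP orientation; "contact_force": force on the tool from outside, world axes, zero at the start; "torque": the same for the moment, N m; "width": finger opening in m; "grasp_force": force on a finger pad.
Only numpy, scipy, OpenCV 4.12 (cv2) and the standard library are available. Lean on these libraries where they do the work, as an engineer would, in place of code of your own. Each camera call takes 0.05 s, during which the arm holds its last target. There are 200 camera calls.

## Task

Keep the dust out of the mug that stands on the cork coaster: take the top lid from the spring-loaded lid holder, so that the next lid rises into its place, and lower it onto the mug so that it lies level and centred on the rim with its plug in the mouth, then let go. Leave the mug standing on its coaster and the other two lids in the holder.

Things in the scene. Friction and masses are not known exactly. Their poses are not given: they have to be found in the camera images.
- top_lid_knob (a point): centre (half-way up) of the knob of the uppermost of 3 alike white stoneware lids stacked in the lid holder; z is up. The knob, 18 mm across and 18 mm high, to be gripped from above, stands on a disc 90 mm across, 6 mm thick (top 9 mm below this point). Under the disc is a hollow plug ring, 38 mm across, 20 mm deep (foot 35 mm below this point). 0.13 kg.
- lid_holder: round wooden foot (120 mm across, fixed to the desk, origin at its underside) with four dark steel posts and a hoop 109 mm across round the lids; nothing of it stands above the top lid's disc. The lids are only stacked, each knob inside the plug ring above (pitch 26 mm): lift the top one straight up, by 70 mm to be clear of posts and next lid. Pressed on, the stack gives softly.
- holder_platform (a joint): height of the holder's sprung platform under the lids (m): 0 at the start with three lids on it, growing as it rises; it rises 0.026 by itself for each lid taken off (spring 49 N/m), so that the next lid comes up to the same height.
- mug_mouth (a point): centre of the mouth, level with the rim, of the loose red mug on a round cork coaster (104 mm across, 5 mm thick, fixed); not the spotted mug on the bare desk. About 0.3 kg, 84 mm across, 91 mm high (rim 96 mm above the desk); mouth open, over 60 mm wide; handle to -y, z up. When a lid's disc rests on the rim, its knob's centre is 15 mm above this point.
Not all that is in view belongs to the job. Leave any purple look-alike of the part that bears top_lid_knob alone.

How it is judged:
By the outcome, as a careful person would: the job done as asked, in the order asked, and still so for the second after the job is handed in, with the robot touching nothing.
It also fails if it takes over 38 s, if anything falls off the work surface, if the arm or the gripper's body presses on something with over 40 N, if the wrist force passes 120 N, or if a joint passes its speed limit or range.

## Working session

There is one attempt and no reset: what is moved stays moved. The work goes in short steps, each a Python script; the robot and the scene stay as the last script left them, time stands still between calls to the robot, and variables do not carry over. Pictures are saved under pics/ and viewed, at most 10 in all, crops included, and the job is handed in when it is done.

```bash
ls; mkdir -p pics
python3 - <<'E'
from plant import r
import numpy as np,cv2
for n in("top","scene"):
    p,d=r.capture(n);c=r.calibration(n);cv2.imwrite(f"pics/{n}0.png",p[:,:,::-1]);np.savez(f"{n}0.npz",p=p,d=d,K=c["K"],E=c["extrinsics"])
    print(n,c["K"],c["extrinsics"])
s=r.sense();print(s["clock"],s["tcp_rot"],s["ee_pos"])
E
```

```text
pics
top [[518.22727017   0.         327.89783613]
 [  0.         518.22727017 200.82949848]
 [  0.           0.           1.        ]] [[ 0.01582914 -0.98724665  0.15840928  0.38884016]
 [-0.99945077 -0.02023561 -0.02624277  0.0422392 ]
 [ 0.0291136  -0.15790688 -0.98702473  1.18045604]
 [ 0.          0.          0.          1.        ]]
scene [[380.21266655   0.         313.52937292]
 [  0.         380.21266655 202.71281408]
 [  0.           0.           1.        ]] [[ 0.90301551 -0.26530225  0.33790191  0.25437055]
 [-0.42957615 -0.54804329  0.71771365 -0.56500933]
 [-0.00522617 -0.79326116 -0.60885911  0.63023281]
 [ 0.          0.          0.          1.        ]]
0.1 [-3.13994267e+00 -1.36270180e-04  2.77581590e+00] [0.21438766 0.55988364 0.23834402]
```

View pics/top0.png

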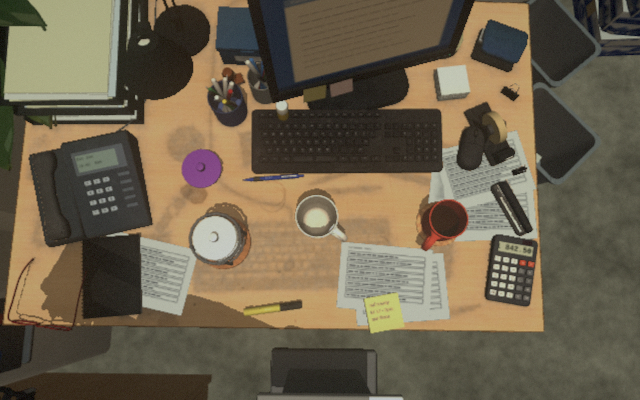

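View pics/scene0.png

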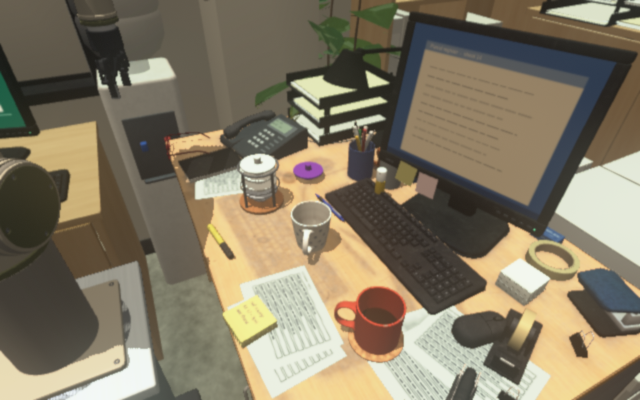

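The top view shows the white lid in its holder at about (214,240) and the red mug on its coaster at about (446,220). The purple lid at (202,168) and the spotted mug at (318,216) should be left alone.

```bash
cat > h.py <<'E'
import numpy as np,cv2
def ray(K,E,uv,z):
    d=E[:3,:3]@np.linalg.inv(K)@np.array([uv[0],uv[1],1.]);o=E[:3,3];return o+d*(z-o[2])/d[2]
def cloud(d,K,E):
    v,u=np.indices(d.shape);P=np.stack([u,v,np.ones_like(u)],-1)@np.linalg.inv(K).T*d[...,None]
    return P@E[:3,:3].T+E[:3,3]
def big(m):
    c,_=cv2.findContours(m.astype(np.uint8),0,1);return max(c,key=cv2.contourArea)
E
python3 - <<'E'
from h import *
f=np.load("top0.npz");p,d,K,E=[f[k] for k in"pdKE"]
W=cloud(d,K,E);hsv=cv2.cvtColor(p,cv2.COLOR_RGB2HSV)
v,u=np.indices(d.shape)
m=(hsv[...,1]<50)&(hsv[...,2]>120)&(abs(u-216)<35)&(abs(v-238)<35)
z=W[...,2][m];print("lid z pct",np.percentile(z,[5,25,50,75,95,100]))
e=cv2.fitEllipse(cv2.convexHull(big(m)));print(e);zd=np.median(z);c=ray(K,E,e[0],zd);print("lid",c,"diam",np.array(e[1])/K[0,0]*(1.18-zd))
t=m&(W[...,2]>zd+.012);print("knob",t.sum(),W[t].mean(0) if t.any() else 0)
m=((hsv[...,0]<8)|(hsv[...,0]>172))&(hsv[...,1]>130)&(abs(u-446)<35)&(abs(v-222)<35)
t=m&(W[...,2]>.088)&(W[...,2]<.106);pts=W[t][:,:2].astype(np.float32)
c,rad=cv2.minEnclosingCircle(pts);print("mug rim",t.sum(),c,rad,np.percentile(W[t][:,2],[10,50,90]))
print("white mug/other heights: max z near line",)
a=(d>0)
for n,(u0,u1,v0,v1) in dict(lid=(190,245,210,265),spot=(295,350,195,240),mug=(420,470,200,255),purple=(180,222,148,188)).items():
    print(n,np.percentile(W[v0:v1,u0:u1,2],[50,99.5]))
E
```

```text
lid z pct [-3.64923260e-04  1.19980568e-01  1.22568446e-01  1.24279997e-01
  1.27390087e-01  1.18045604e+00]
((214.65858459472656, 238.24270629882812), (44.587581634521484, 45.770057678222656), 95.40258026123047)
lid [0.47693885 0.2430058  0.12256845] diam [0.09098    0.09339281]
knob 69 [0.46987222 0.22426814 0.24610729]
mug rim 194 (0.522416889667511, -0.23795798420906067) 0.05094325914978981 [0.09139038 0.09452364 0.09717605]
white mug/other heights: max z near line
lid [0.11967729 0.14266172]
spot [0.00942838 0.09615503]
mug [0.03505966 1.18045604]
purple [0.02491491 0.04716105]
```

Run:
```python
from plant import r
from h import *
c0=r.sense()["clock"]
r.goto([0.455,0.235,0.27],[np.pi,0,2.05]);s=r.sense();print(s["clock"]-c0,s["joints"],s["ee_pos"])
c=r.calibration("wrist");p,d=r.capture("wrist")
K,E=c["K"],c["extrinsics"];print(E.round(3),K[0,0]);np.savez("w1.npz",p=p,d=d,K=K,E=E);cv2.imwrite("pics/w1.png",p[:,:,::-1])
```

```text
1.5 [ 3.78040243e-01 -1.19925571e-01  1.68398309e+00  4.18657350e-04
  1.57770723e+00 -1.02605282e-01] [0.45464785 0.23581043 0.26987962]
[[ 0.887  0.442  0.134  0.42 ]
 [ 0.462 -0.848 -0.261  0.303]
 [-0.002  0.294 -0.956  0.404]
 [ 0.     0.     0.     1.   ]] 308.39890712244403
```

View pics/w1.png

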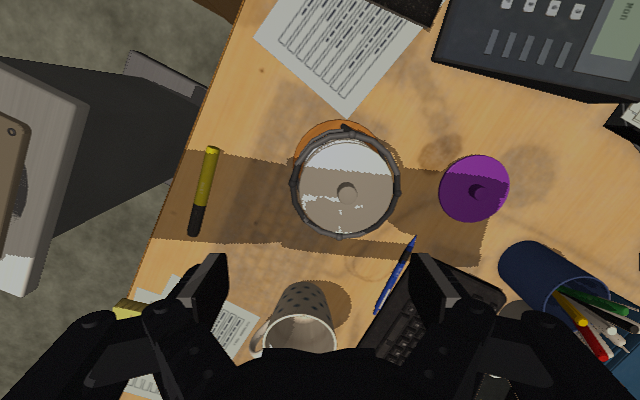

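The wrist view shows the lid inside the hoop with its disc at about (347,188) and the knob at about (347,191). Next I fit both from this view's depth.

Run:
```python
from h import *
f=np.load("w1.npz");p,d,K,E=[f[k] for k in"pdKE"];W=cloud(d,K,E)
hsv=cv2.cvtColor(p,cv2.COLOR_RGB2HSV);v,u=np.indices(d.shape)
near=(np.hypot(u-347,v-188)<60)&(d>0);z=W[...,2]
print(np.histogram(z[near],np.arange(.09,.16,.004)))
m=near&(hsv[...,2]>100)&(hsv[...,1]<80)&(z>.105)
m=cv2.morphologyEx(m.astype(np.uint8),cv2.MORPH_OPEN,np.ones((5,5)))
e=cv2.fitEllipse(cv2.convexHull(big(m)));print(e)
zd=np.median(z[near&(m>0)]);print("disc",zd,ray(K,E,e[0],zd),np.array(e[1])*np.median(d[m>0])/K[0,0])
# knob: top surface by depth
k=(np.hypot(u-347,v-191)<18)&(z>zd+.012)&(d>0)
e=cv2.minEnclosingCircle(big(k));print("knob",k.sum(),e,ray(K,E,e[0],zd+.018),np.median(W[k],0))
cv2.imwrite("pics/c1.png",cv2.resize(p[130:250,290:410,::-1],None,fx=4,fy=4))
```

```text
(array([  22,  192,   11,   10,    3,  133, 1866, 1608, 4790,   27,   19,
         20,  289,    4,    0,    0,    0]), array([0.09 , 0.094, 0.098, 0.102, 0.106, 0.11 , 0.114, 0.118, 0.122,
       0.126, 0.13 , 0.134, 0.138, 0.142, 0.146, 0.15 , 0.154, 0.158]))
((345.5941162109375, 187.3773193359375), (90.57259368896484, 93.95986938476562), 70.20023345947266)
disc 0.12251568989418263 [0.47726719 0.2475678  0.12251569] [0.08526223 0.08845091]
knob 313 ((347.0, 194.0), 10.198139190673828) [0.47765932 0.24634547 0.14051569] [0.47792827 0.24614889 0.14034214]
```

View pics/c1.png

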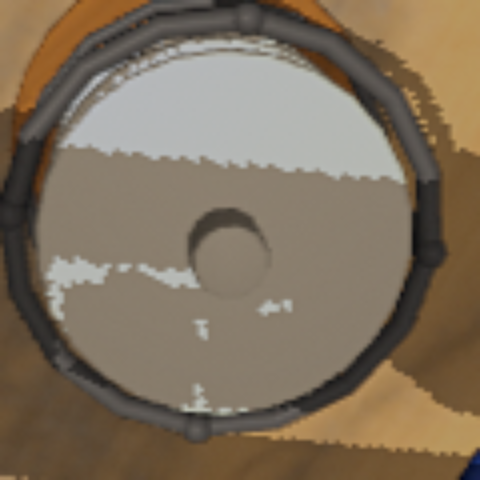

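The crop confirms the knob top at about (348,195), with disc top z = 0.1225 and knob top z = 0.140, which matches the given 18 mm. I'll grip now.

Run:
```python
from plant import r
from h import *
x,y=.4778,.2462
r.grip(.045,40)
r.move_l([x,y,.18],.2)
print(r.move_l([x,y,.1335],.06,threshold=6))
print("low",r.sense()["ee_pos"],r.sense()["contact_force"])
r.grip(0.0,40);s=r.sense();print(s["width"],s["grasp_force"],s["contact_force"],s["ee_pos"],s["clock"])
if .014<s["width"]<.022:
    r.move_l([x,y,.22],.08);s=r.sense();print(s["width"],s["contact_force"],s["ee_pos"],s["clock"])
    c=r.calibration("wrist");p,d=r.capture("wrist");np.savez("w2.npz",p=p,d=d,K=c["K"],E=c["extrinsics"]);cv2.imwrite("pics/w2.png",p[:,:,::-1])
```

```text
False
low [0.47805226 0.24629868 0.13382843] [0.77070938 0.81730193 0.50219669]
0.016149001730289814 38.97903263568878 [1.84253529 0.08548468 0.25311466] [0.47804436 0.24631473 0.13382089] 4.025
0.015675513328807743 [ 0.06511701  0.06578654 -1.72381926] [0.4774197  0.2460331  0.21917952] 5.2583
```

View pics/w2.png

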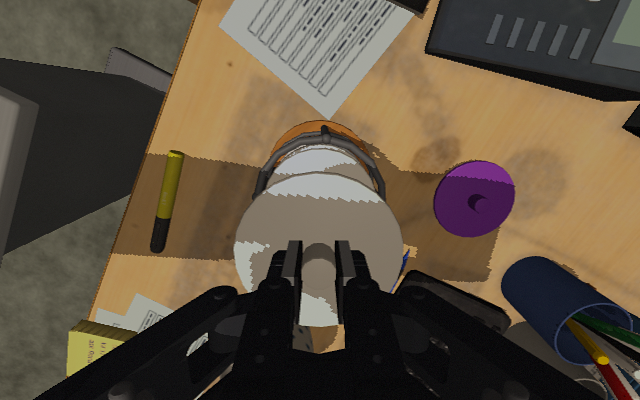

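The picture shows one lid held level, with its knob between the pads at about (318,260), and the next lid risen inside the hoop at about (322,165). Next I look at the mug from a standoff.

Run:
```python
from plant import r
from h import *
r.goto([.49,-.345,.28],[np.pi,0,1.18]);r.dwell(.2)
c=r.calibration("wrist");p,d=r.capture("wrist");K,E=c["K"],c["extrinsics"];np.savez("w3.npz",p=p,d=d,K=K,E=E);cv2.imwrite("pics/w3.png",p[:,:,::-1])
s=r.sense();print(s["ee_pos"],s["tcp_rot"],s["width"],s["contact_force"],s["clock"],s["joints"])
W=cloud(d,K,E);hsv=cv2.cvtColor(p,cv2.COLOR_RGB2HSV)
m=((hsv[...,0]<8)|(hsv[...,0]>172))&(hsv[...,1]>130)&(d>0)&(W[...,2]>.090)&(W[...,2]<.102)
v,u=np.where(m);print(m.sum(),u.min(),u.max(),v.min(),v.max(),np.percentile(W[m][:,2],[10,50,90]))
pts=W[m][:,:2]
# circle fit, robust, r=.042 outer / wall
from scipy.optimize import least_squares
q=least_squares(lambda a:np.hypot(*(pts-a[:2]).T)-a[2],[.53,-.242,.040],loss="soft_l1",f_scale=.002).x
res=np.hypot(*(pts-q[:2]).T);print("rim",q,np.percentile(res,[2,50,98]))
```

```text
[ 0.49035853 -0.34441678  0.28000331] [ 3.14156661e+00 -5.38689043e-05  1.18104054e+00] 0.01613109679257229 [-0.23136431 -0.18236706 -1.09159126] 7.6917 [-6.97902751e-01  1.14811820e-01  1.43138012e+00  5.92485795e-05
  1.59539223e+00 -3.08145510e-01]
1046 274 361 18 111 [0.09245764 0.09415743 0.09531825]
rim [ 0.53120516 -0.24291316  0.03995999] [0.03828855 0.03994068 0.04198837]
```

View pics/w3.png

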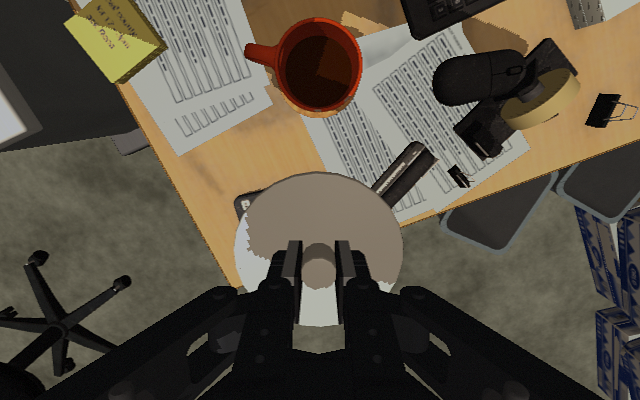

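The red mug is clear at about (320,65) with its handle to the left. The rim fit gives (0.5312, -0.2429) with a 40 mm mean wall radius and z of about 0.095, which agrees with the sizes given. I'll check the lid's offset in the grip, then place it.

Run:
```python
from plant import r
from h import *
from scipy.optimize import least_squares
f=np.load("w3.npz");p,d,K,E=[f[k] for k in"pdKE"];W=cloud(d,K,E);z=W[...,2];v,u=np.indices(d.shape)
s=r.sense();t=np.array(s["ee_pos"])
m=(np.hypot(u-318,v-255)<95)&(d>0)&(abs(z-.2687)<.006)
c=big(m)[:,0]; c=c[c[:,1]<240]
P=np.array([ray(K,E,q,.2687)[:2] for q in c])
q=least_squares(lambda a:np.hypot(*(P-a).T)-.045,t[:2],loss="soft_l1",f_scale=.002).x
print("disc z",np.median(z[m]),"lid-tcp",q-t[:2],"n",len(P),np.abs(np.hypot(*(P-q).T)-.045).mean())
off=q-t[:2]; off=off if np.hypot(*off)<.005 else 0*off
x,y=np.array([.5312,-.2429])-off
r.move_l([x,y,.24],.15)
r.move_l([x,y,.125],.08)
hit=r.move_l([x,y,.106],.02,threshold=4)
s=r.sense();print(hit,s["ee_pos"],s["contact_force"],s["torque"],s["width"],s["clock"])
```

```text
disc z 0.26831830874769474 lid-tcp [-0.00087582 -0.00105672] n 228 0.0026000581784490274
True [ 0.53199897 -0.24181445  0.11241579] [-0.49051948  0.42066108  4.10121713] [0.02109433 0.08650266 0.02632769] 0.01635666234281565 10.8667
```

Contact came at z = 0.1124 against an expected 0.113, so the lid is seated on the rim. I'll release, back off and look.

Run:
```python
from plant import r
from h import *
r.grip(.045);r.dwell(.2);s=r.sense();x,y,z=s["ee_pos"];print(s["width"],s["contact_force"])
r.move_l([x,y,.2],.1)
r.move_l([x-.03,y-.07,.28],.15);r.dwell(.2)
c=r.calibration("wrist");p,d=r.capture("wrist");K,E=c["K"],c["extrinsics"];cv2.imwrite("pics/w4.png",p[:,:,::-1])
W=cloud(d,K,E);Z=W[...,2];hsv=cv2.cvtColor(p,cv2.COLOR_RGB2HSV)
m=(d>0)&(hsv[...,1]<90)&(hsv[...,2]>70)&(np.hypot(W[...,0]-.531,W[...,1]+.243)<.06)&(abs(Z-.101)<.008)
P=W[m];A=np.c_[P[:,:2]-[.531,-.243],np.ones(len(P))];print("plane",np.linalg.lstsq(A,P[:,2],rcond=None)[0])
e=cv2.fitEllipse(cv2.convexHull(big(m)));print("disc",e,ray(K,E,e[0],.100))
p,d=r.capture("scene");cv2.imwrite("pics/s4.png",p[:,:,::-1]);print(r.sense()["clock"])
```

```text
0.04509647407107596 [ 0.97031481  0.01483763 -0.9616891 ]
plane [-0.00266004  0.00185152  0.100826  ]
disc ((321.56549072265625, 103.1005630493164), (91.82737731933594, 96.06615447998047), 1.735084056854248) [ 0.5317774 -0.2412869  0.1      ]
13.675
```

View pics/w4.png

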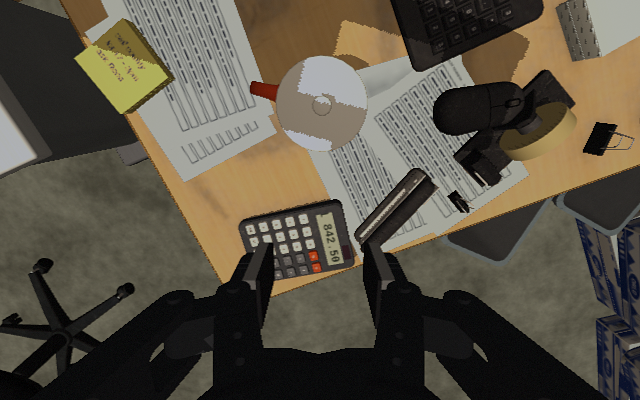

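View pics/s4.png

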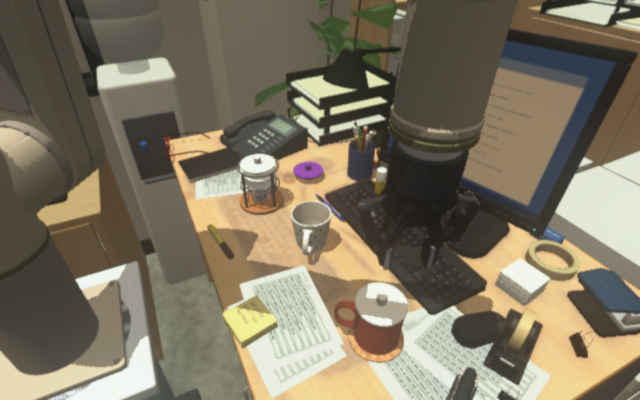

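The wrist view shows the lid level (tilt under 0.2°) at about (322,103), within 2 mm of the mug's centre. The scene view shows the mug on its coaster at (378,320) and the next lid risen in the holder at (258,165).

```bash
python3 -c "
from plant import r
print(r.sign_off())"
```

```text
the job is handed in; nothing more can be done
None
```

The top lid now lies level on the red mug, within about 2 mm of centre, with the mug still on its coaster and the next lid risen in the holder; I let go and handed the job in at about 13.7 s.

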